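Open the showcase for a buyer and hold the lid

ROBOT

A 6-joint arm with a two-finger parallel gripper is mounted at the origin on the work surface. World frame = base frame: x ahead of the robot, y to its left, z up, the work surface at z = 0. Lengths are in m, angles in degrees, forces in N, time in s.
With the tool pointing down it reaches from about 0.35 to 0.875 m from the base axis. Payload 4.2 kg.
Tool frame: the origin (TCP) lies between the finger pads; the fingertips stand 11 mm ahead of it and the grasp point (between the pads) lies 8 mm behind it; z points along the fingers, y is the line along which they close (so a half turn about z gives the same grasp; the last joint's range is limited). The gripper opens to 85 mm and grips with 20 to 120 N. Pads are 22 mm wide; open, the fingers measure 114 mm over their backs; the gripper's body (76 mm by 85 mm) begins 54 mm behind the grasp point. The pads swing forward as they close: fully open they stand 13 mm farther back than shut.
Start: joints at [86.666, 22.042, 0.453, 0, -68.411, -14.817], TCP at [0.195, 0.594, 0.242] pointing down, gripper open.
Joint ranges: [-179.83, 179.83], [-69.29, 118.12], [-61.27, 80.66], [-181.25, 117.63], [-171.15, -9.14], [-177.46, 177.46]. Speed limits (degrees/s): [159.86, 159.86, 180, 180, 180, 180].

INTERFACE

Orientations are given as a 3x3 rotation matrix whose columns are the frame's x, y, z axes.
In Python, from workcell import r gives the robot as it stands.
- The arm moves only by the tool play_rows, never from a script. Its argument "steps" is a list of rows, each a list of 7 numbers: the shift along the tool's x, y, z in cm, then the turn, a rotation vector about the tool's x, y, z in rad, then the opening, from -1 (shut) to 1 (fully open). In form: [[dx, dy, dz, rx, ry, rz, gripper], ...]. A call has 1 to 20 rows; each row is the pose to reach, as a shift and turn from the pose commanded when the call began, along the tool's axes at that moment; what a row does not reach only later rows make up. A row lasts 1/10 s, in which the tool goes at most 50 mm and 8.59 degrees, less where a joint would pass 70% of its speed; a pose out of reach is approached as far as the arm can. A call with a gripper value outside its range is refused whole. The fingers move at their own pace and stop on an object; the grip force is fixed at half the most. Time passes only in rows, so rows that repeat a pose let the fingers close. It gives the time, the measured TCP pose, the force, the opening and the grip force at its end, in the units of the state.
- r.sense(): the state, without advancing time (a new reading comes with each control period).
- r.capture(name): name is "scene" or "top" or "wrist"; returns the picture (420x560x3 uint8, red, green, blue); there is no depth.
- r.get_calibration(name): a dict with "fx", "fy", "cx", "cy" (pixels), "D" ([k1, k2, p1, p2, k3] as OpenCV has them; the pictures are not rectified), "eye" and "rotation" of the camera in the world. Camera axes: x right, y down, z forward; pixel columns grow to the right and rows downward; lengths in m; the calibration is good to about 2 mm. A picture is of the moment at which its call begins: read the wrist's pose just before it. get_calibration takes no time and is no camera call; for the wrist camera it gives the pose at the moment of the call.
- r.sign_off(): hands the job in; it is judged then, once.
The state is a dict: "clock": time; "joint_pos": joint angles; "dq": joint speeds; "effort": joint torques, N m; "position": TCP position; "tcp_rot": TCP orientation; "wrist_force": force on the tool from outside, world axes, zero at the start; "torque": the same for the moment, N m; "gripper_width": finger opening in m; "gripper_force": force on a finger pad.
Only numpy, scipy, OpenCV 4.12 (cv2) and the standard library are available. Lean on these libraries where they do the work, as an engineer would, in place of code of your own. Each camera call takes 0.05 s, during which the arm holds its last target. There are 200 camera calls.

TASK

A buyer wants to look into the showcase: slide the plywood front board straight up out of its two slotted posts and stand it in the narrow plywood pocket beside the showcase (leaning there is fine; set it in, do not drop it). Then take the showcase lid by its pull bar, raise it to 60 degrees and hold it there: the lid falls shut if let go, so finish while still holding it still at that angle. Never let the lid slam, and leave the other wares and things on the table where they are.

Things in the scene. Friction and masses are not known exactly. Their poses are not given: they have to be found in the camera images.
- case: Showcase of light wood, fixed. Origin on the table under the middle of its box; x from its front (robot side) to its hinge side, y along its width, z up. Box walls 10 mm thick: x -90 to 90, y -130 to 130, up to z 80 mm. It stands on a plank 12 mm thick that runs to x -200 in front.
- slots_mid (a point): Point on the plank midway between the two aluminium posts in front of the box (case x -180, z 12 mm); axes as the case's. The posts stand at y +-92 to +-116 mm and rise 80 mm above this point. Their upright grooves face each other, 8 mm wide along x, open at the top.
- lid (a joint): Angle of the lid in rad: 0 shut (level), growing as the front edge rises; 1.047 is 60 degrees; stop at 1.75. The hinge is almost frictionless, with no stay or spring: let go, the lid (0.45 kg, +-25 %) falls shut. Wood frame with a clear pane, 180 mm from hinge line to front edge, 260 mm wide, 12 mm thick, its mid-plane through the hinge line.
- lid_bar (a point): Middle of the lid's pull bar: round steel, 12 mm thick, 120 mm long along the case's y, held 35 mm ahead of the lid's front edge by two stays at its ends, in the lid's plane, 215 mm from the hinge line. Shut, it is 86 mm above the table. Its frame turns with the lid. The bar can turn between pads that pinch it.
- hinge_mid (a point): Middle of the lid's hinge line, fixed on the showcase (case x +90, z 86); the line runs along the case's y. Axes as the case's.
- board_center (a point): Centre (half-way up) of the showcase's loose front board: a plywood board 5 mm thick (its x), 200 mm wide (its y), 150 mm high (its z, up), whose top 16 mm is an aluminium edging strip 10 mm thick. 0.18 kg. At the start it stands in the grooves of the two posts, on the plank, its top edge 162 mm above the table; it is free once raised 80 mm.
- pocket: Narrow open plywood pocket, fixed to the table, either left or right of the showcase. Outside 260 mm (its x) x 62 mm (its y) x 90 mm high, walls and floor 6 mm. Origin at the centre of its underside, z up. The board stands or leans in it, its width along the pocket's length.
- carton: Closed cardboard carton, 200 x 110 x 100 mm (its x, y, z), fixed, on the other side of the showcase. Origin at the centre of its underside. Not used.
- boxed_a: Clear sales case with a model wagon in it, 150 x 50 x 58 mm; origin at the centre of its underside. Leave alone.
- boxed_b: Clear sales case with a model wagon in it, 120 x 50 x 58 mm; origin at the centre of its underside. Leave alone.
- wagon_in: Model wagon standing inside the showcase, 110 x 32 x 45 mm; origin at the centre of its underside. Leave alone.
- loco: Unboxed model locomotive, 120 x 32 x 52 mm; origin at the centre of its underside. Leave alone.
- cup: Paper cup, 76 mm wide, 95 mm high; origin at the centre of its underside. Leave alone.
- jar: Glass jar with a steel cap, 60 mm wide, 75 mm high; origin at the centre of its underside. Leave alone.
- driver: Screwdriver lying on the table. Leave alone.
Not all that is in view belongs to the job. Of the things that look like the part that bears board_center, the largest one is meant.

How it is judged (in metres and radians):
On the way, in this order (a step that is already met when the one before it is completed fails the run):
1. the front board is raised clear out of the slotted posts (z of board_center in the frame of case above 0.163 m), for 0.05 s.
2. the board stands in the pocket, let go (z of board_center in the frame of pocket between 0.05 and 0.09 m and x of board_center in the frame of pocket between -0.04 and 0.04 m and y of board_center in the frame of pocket between -0.032 and 0.032 m and angle between board_center's own z axis and vertical below 0.65 rad and contact force between the fingers and board below 0.1 N and value of joint lid below 0.15 rad), for 0.2 s.
At the end, for the whole second after the job is handed in: Fingers hold the lid still (under 0.05 rad/s) at 60 +-5 degrees, nothing else carries it; the board is in the pocket, let go: centre 50 to 90 mm above its underside, within 40 mm of the middle lengthwise, 32 mm across, leaning under 37 degrees (value of joint lid between 0.96 and 1.134 rad and velocity of joint lid between -0.05 and 0.05 rad/s and contact force between the fingers and lid above 0.3 N and contact force between each of lid, the fingers and board below 0.1 N and z of board_center in the frame of pocket between 0.05 and 0.09 m and x of board_center in the frame of pocket between -0.04 and 0.04 m and y of board_center in the frame of pocket between -0.032 and 0.032 m and angle between board_center's own z axis and vertical below 0.65 rad); the arm keeps its last pose, push and grip.
It fails at once if the lid is let fall (closing faster than 2.5 rad/s) (velocity of joint lid below -2.5 rad/s).
It fails at once if the board is dropped (let go and faster than 1 m/s) (contact force between the fingers and board below 0.05 N and linear speed of board above 1 m/s).
It fails at once if one of the other wares or things on the table is moved more than 30 mm (distance of any of boxed_a, boxed_b, wagon_in, loco, cup, jar, driver from where it was at the start of the episode above 0.03 m).
It also fails if it takes over 53 s, if anything falls off the work surface, if the arm or the gripper's body presses on something with over 40 N, if the wrist force passes 120 N, or if a joint passes its speed limit or range.

## Working session

There is one attempt and no reset: what is moved stays moved. The work goes in short steps, Python scripts to look and compute and a tool call to move; the robot and the scene stay as the last step left them, time stands still between calls to the robot, and variables do not carry over. Pictures are saved under pics/ and viewed, at most 10 in all, crops included, and the job is handed in when it is done.

Besides the shell and the picture viewer there is one more tool, called as name([rows], argument=value, ...), one row to a line, values as JSON. play_rows: Moves the arm, as the interface text tells. Its arguments: {"type":"object","properties":{"steps":{"type":"array"}},"required":["steps"]}

```bash
mkdir -p pics; cat > h.py <<'E'
from workcell import r
import cv2, numpy as np
def snap(n,f):
    im=r.capture(n); cv2.imwrite('pics/'+f,cv2.cvtColor(im,cv2.COLOR_RGB2BGR)); return im
def cal(n):
    c=r.get_calibration(n); K=np.array([[c['fx'],0,c['cx']],[0,c['fy'],c['cy']],[0,0,1.]])
    return K,np.array(c['D'],float),np.array(c['eye']),np.array(c['rotation'])
def onz(n,px,z,c=None):
    K,D,e,R=c or cal(n)
    u=cv2.undistortPoints(np.array(px,float).reshape(-1,1,2),K,D).reshape(-1,2)
    d=np.c_[u,np.ones(len(u))]@R.T
    z=np.broadcast_to(z,len(u))
    return e+d*((z-e[2])/d[:,2])[:,None]
def proj(n,P,c=None):
    K,D,e,R=c or cal(n)
    return cv2.projectPoints((np.array(P,float).reshape(-1,3)-e)@R,np.zeros(3),np.zeros(3),K,D)[0].reshape(-1,2)
E
python3 - <<'E'
from h import *
for n in('scene','top'):
    snap(n,n+'0.png'); c=cal(n); print(n,c[0][0,0],c[2].round(3),c[3][:,2].round(2))
print(r.sense())
E
```

```text
scene 529.1823457924978 [0.925 0.7   1.444] [-0.24 -0.45 -0.86]
top 391.64174432056285 [0.449 0.003 1.206] [ 0.07 -0.01 -1.  ]
{'clock': 0.1, 'joint_pos': array([ 8.66662273e+01,  2.20856924e+01,  3.88399035e-01, -2.43742178e-02,
       -6.84112164e+01, -1.48178747e+01]), 'dq': array([-0.03238434, -0.03604969,  0.15371417,  0.08382997,  0.06484507,
        0.05730766]), 'effort': array([-3.84574787e-04, -3.93321419e+01,  1.88927740e+01,  4.19799417e+00,
       -2.64487375e-03,  3.28562692e-06]), 'position': array([0.19452566, 0.59343789, 0.24134578]), 'tcp_rot': array([[ 9.50186430e-01, -3.11681716e-01, -5.05028092e-04],
       [-3.11682109e-01, -9.50184601e-01, -1.86761166e-03],
       [ 1.02230491e-04,  1.93198747e-03, -9.99998128e-01]]), 'wrist_force': array([ 0.33763155,  0.26720248, -0.2861241 ]), 'torque': array([-0.01178646,  0.01023755, -0.03601812]), 'gripper_force': 0.0, 'gripper_width': 0.08517062266094606}
```

View pics/scene0.png

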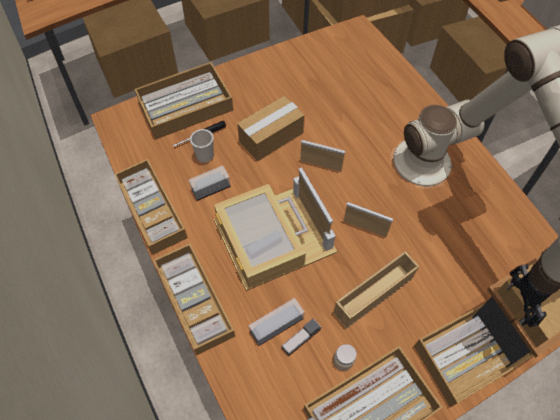

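View pics/top0.png

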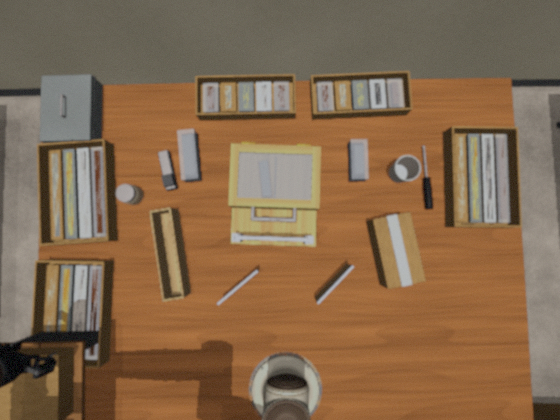

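The case is near top-view pixel (275,195), with the front board at (273,239) and the pocket at (169,254) on the left. Two smaller decoy boards stand at (238,287) and (335,284). I'll enlarge the top view.

```bash
python3 - <<'E'
from h import *
im=cv2.imread('pics/top0.png')
c=cv2.resize(im[140:310,140:330],None,fx=4,fy=3.5*4/3.5,interpolation=cv2.INTER_CUBIC)[:600] if 0 else cv2.resize(im[140:310,140:335],None,fx=3.5,fy=3.5,interpolation=cv2.INTER_CUBIC)
for k in range(140,335,20): cv2.putText(c,str(k),(int((k-140)*3.5),10),0,.35,(255,255,255)); cv2.line(c,(int((k-140)*3.5),12),(int((k-140)*3.5),18),(255,255,255))
for k in range(160,310,20): cv2.putText(c,str(k),(0,int((k-140)*3.5)),0,.35,(255,255,255))
cv2.imwrite('pics/topc.png',c)
E
```

```text
(no output)
```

View pics/topc.png

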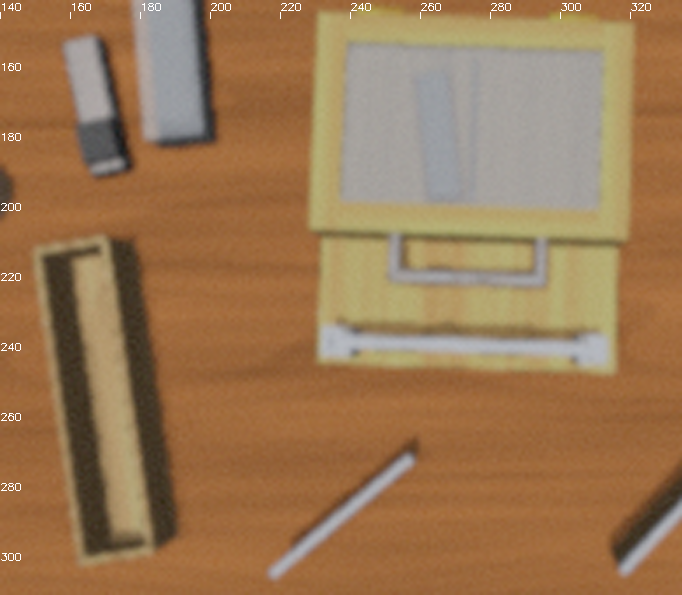

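The crop shows these points, in crop pixels (3.5x, origin 140,140):
- Lid corners: (317,12), (634,22), (629,240), (309,229).
- Bar: (390,280) to (546,280).
- Board strip: about (335,342) to (590,348).
- Pocket rim: (35,248), (107,236), (153,549), (82,563).

```bash
python3 - <<'E'
from h import *
f=lambda L,z:onz('top',np.array(L)/3.5+140,z)
L=f([(317,12),(634,22),(629,240),(309,229)],.092);B=f([(394,276),(546,281)],.086);S=f([(350,342),(575,347)],.162);P=f([(35,248),(107,236),(153,549),(82,563)],.09)
for n,X in zip(('lid','bar','strip','pocket'),(L,B,S,P)):
    print(n,X[:,:2].round(3).tolist(),'mean',X[:,:2].mean(0).round(4),'edges',[round(np.linalg.norm(X[i]-X[i-1]),3) for i in range(len(X))])
ang=lambda a,b:np.degrees(np.arctan2(*(b-a)[1::-1]))
print('yaws',ang(L[1],L[0])-90,ang(L[2],L[3])-90,ang(L[3],L[0]),ang(L[2],L[1]),'strip',ang(S[1],S[0])-90,'pocket',ang(P[3],P[0]),ang(P[2],P[1]))
E
```

```text
lid [[0.724, 0.139], [0.711, -0.123], [0.53, -0.113], [0.545, 0.147]] mean [0.6276 0.0126] edges [np.float64(0.18), np.float64(0.262), np.float64(0.181), np.float64(0.261)]
bar [[0.505, 0.079], [0.499, -0.045]] mean [0.502  0.0173] edges [np.float64(0.124), np.float64(0.124)]
strip [[0.452, 0.108], [0.445, -0.062]] mean [0.4484 0.0231] edges [np.float64(0.171), np.float64(0.171)]
pocket [[0.535, 0.371], [0.543, 0.312], [0.29, 0.276], [0.281, 0.333]] mean [0.4122 0.323 ] edges [np.float64(0.257), np.float64(0.059), np.float64(0.255), np.float64(0.058)]
yaws -2.998666112597732 -3.2439974395520323 -2.795955464597873 -3.0320787988387172 strip -2.5899254217065675 pocket 8.472161462766241 8.141147917119119
```

```bash
cat >> h.py <<'E'
from scipy.spatial.transform import Rotation as Ro
def Rt(yaw,tilt=0): # tool down, tool-x at yaw (deg); tilt about tool x
    return (Ro.from_euler('z',yaw,degrees=True)*Ro.from_euler('x',180+tilt,degrees=True)).as_matrix()
def row(p,R):
    s=r.sense(); A=s['tcp_rot']
    print((A.T@(np.array(p)-s['position'])*100).round(2),Ro.from_matrix(A.T@R).as_rotvec().round(4))
def st():
    s=r.sense(); A=s['tcp_rot']; print(round(s['clock'],2),s['position'].round(4),'yaw',np.degrees(np.arctan2(A[1,0],A[0,0])).round(2),'F',s['wrist_force'].round(1),s['torque'].round(2),'w',round(s['gripper_width'],4),round(s['gripper_force'],1),s['joint_pos'].round(0))
E
python3 -c "
from h import *
row((.448,.0225,.25),Rt(-93))"
```

```text
[41.88 46.35 -0.77] [ 1.6000e-03 -1.3000e-03  1.3062e+00]
```

play_rows([
  [41.9,46.4,-0.8,0,0,1.306,1],
  [41.9,46.4,-0.8,0,0,1.306,1],
  [41.9,46.4,-0.8,0,0,1.306,1],
  [41.9,46.4,-0.8,0,0,1.306,1],
  [41.9,46.4,-0.8,0,0,1.306,1],
  [41.9,46.4,-0.8,0,0,1.306,1],
  [41.9,46.4,-0.8,0,0,1.306,1],
  [41.9,46.4,-0.8,0,0,1.306,1],
  [41.9,46.4,-0.8,0,0,1.306,1],
  [41.9,46.4,-0.8,0,0,1.306,1],
  [41.9,46.4,-0.8,0,0,1.306,1],
  [41.9,46.4,-0.8,0,0,1.306,1],
  [41.9,46.4,-0.8,0,0,1.306,1],
  [41.9,46.4,-0.8,0,0,1.306,1],
  [41.9,46.4,-0.8,0,0,1.306,1],
  [41.9,46.4,-0.8,0,0,1.306,1],
  [41.9,46.4,-0.8,0,0,1.306,1],
])

```text
clock: 1.8
position: [0.448, 0.0233, 0.2503]
tcp_rot: [[-0.05, -0.999, -0.0], [-0.999, 0.05, 0.0], [-0.0, 0.0, -1.0]]
wrist_force: [-1.0, 0.4, -0.3]
gripper_width: 0.0855
gripper_force: 0.0
```

```bash
python3 -c "
from h import *
st()
snap('wrist','w1.png'); c=cal('wrist'); print(c[2],c[3].round(3)); np.save('c1.npy',np.array(c,dtype=object),allow_pickle=True)"
```

```text
1.8 [0.448  0.0233 0.2503] yaw -92.87 F [-1.   0.4 -0.3] [-0.01 -0.02  0.03] w 0.0855 0.0 [ 24.   4. -22.  -0. -64. -27.]
[ 0.44547566 -0.04438775  0.38158222] [[-0.999  0.048  0.013]
 [ 0.05   0.962  0.267]
 [ 0.     0.268 -0.963]]
```

View pics/w1.png

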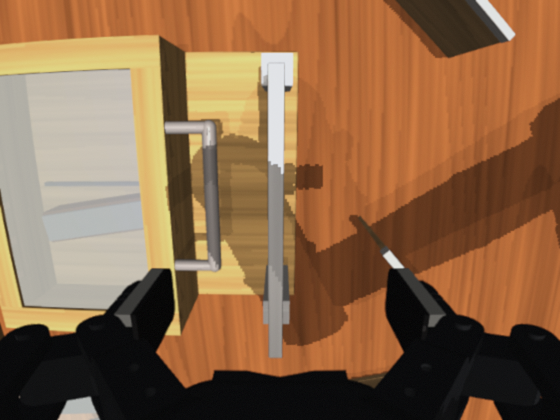

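The wrist view shows the strip running from (275,62) to (275,357). The bar runs from (209,125) to (215,268).

```bash
python3 - <<'E'
from h import *
im=cv2.imread('pics/w1.png').astype(int)
for y in (80,120,150,200,240,340): print(y,im[y,258:292].sum(1)//3)
X=onz('wrist',[(275.5,62),(275.5,357)],.162);print(X.round(4),X.mean(0).round(4),np.linalg.norm(X[0]-X[1]),np.degrees(np.arctan2(*(X[1]-X[0])[1::-1]))-90)
B=onz('wrist',[(210,125),(215,266)],.086);print(B.round(4),B.mean(0).round(4))
E
```

```text
80 [158 130 136 185 212 196 176 169 154 151 201 226 228 227 227 227 228 227
 228 227 227 227 227 227 228 219 194 220 228 228 227 228 228 228]
120 [151 117  93  89  90  89  90  89  85 109 186 222 228 227 228 228 227 228
 228 228 228 227 227 228 227 206 149 150 159 159 159 159 158 159]
150 [103 102 103 102 104 102 103 103  99 117 183 222 228 228 227 228 228 227
 228 227 228 228 228 228 225 197 163 164 170 170 171 170 170 170]
200 [105 106 106 106 107 106 106 106 102  98 118 139 145 144 143 140 140 139
 139 138 138 138 138 138 130 100  90  92 109 152 165 165 165 164]
240 [120 120 118 119 120 119 119 120 119 119 122 137 141 141 140 139 138 137
 136 137 138 137 139 138 129 111 115 118 118 118 118 119 118 119]
340 [125 127 127 125 123 119 116 115 117 118 117 134 143 146 148 146 146 146
 144 146 146 147 148 135 103  99  76  65  65  65  65  66  68  69]
[[ 0.4463 -0.0732  0.162 ]
 [ 0.4568  0.1251  0.162 ]] [0.4515 0.0259 0.162 ] 0.19861496424967218 -3.0404440537020463
[[ 0.5017 -0.038   0.086 ]
 [ 0.5095  0.0844  0.086 ]] [0.5056 0.0232 0.086 ]
```

```bash
python3 -c "
from h import *
row((.451,.0255,.146),Rt(-93))"
```

```text
[-0.23 -0.29 10.44] [-0.0001  0.0001  0.0023]
```

play_rows([
  [-0.2,-0.3,5,0,0,0.002,1],
  [-0.2,-0.3,10.4,0,0,0.002,1],
  [-0.2,-0.3,10.4,0,0,0.002,1],
  [-0.2,-0.3,10.4,0,0,0.002,-0.5],
  [-0.2,-0.3,10.4,0,0,0.002,-0.6],
  [-0.2,-0.3,10.4,0,0,0.002,-0.65],
  [-0.2,-0.3,10.4,0,0,0.002,-0.7],
  [-0.2,-0.3,10.4,0,0,0.002,-0.72],
  [-0.2,-0.3,10.4,0,0,0.002,-1],
  [-0.2,-0.3,10.4,0,0,0.002,-1],
  [-0.2,-0.3,10.4,0,0,0.002,-1],
])

```text
clock: 2.95
position: [0.4523, 0.0244, 0.1474]
tcp_rot: [[-0.053, -0.999, 0.002], [-0.999, 0.053, 0.0], [-0.0, -0.002, -1.0]]
wrist_force: [-0.2, 0.8, 6.0]
gripper_width: 0.0086
gripper_force: 59.9
```

```bash
python3 -c "
from h import *
st(); row((.451,.0255,.31),Rt(-93))"
```

```text
2.95 [0.4523 0.0244 0.1474] yaw -93.06 F [-0.2  0.8  6. ] [0.06 0.24 0.  ] w 0.0086 59.9 [ 24.  11. -31.   0. -48. -27.]
[ -0.11   0.1  -16.26] [-0.0023  0.0004 -0.0011]
```

play_rows([
  [0,0,-1,0,0,0,-1],
  [0,0,-2.5,0,0,0,-1],
  [0,0,-4,0,0,0,-1],
  [0,0,-5.5,0,0,0,-1],
  [0,0,-7,0,0,0,-1],
  [0,0,-8.5,0,0,0,-1],
  [0,0,-10,0,0,0,-1],
  [0,0,-12,0,0,0,-1],
  [0,0,-14,0,0,0,-1],
  [0,0,-16,0,0,0,-1],
  [0,0,-16,0,0,0,-1],
])

```text
clock: 4.05
position: [0.4523, 0.0245, 0.3087]
tcp_rot: [[-0.054, -0.999, 0.005], [-0.999, 0.054, 0.002], [-0.002, -0.005, -1.0]]
wrist_force: [-0.0, 0.2, -1.9]
gripper_width: 0.009
gripper_force: 58.7
```

```bash
python3 -c "
from h import *
st(); snap('wrist','w2.png'); row((.412,.323,.31),Rt(8.3)); row((.412,.323,.31),Rt(8.3-180))"
```

```text
4.05 [0.4523 0.0245 0.3087] yaw -93.09 F [-0.   0.2 -1.9] [ 0.05 -0.02 -0.03] w 0.009 58.7 [ 24.   2. -16.   0. -72. -27.]
[-29.6    5.54  -0.29] [-0.002   0.     -1.7699]
[-29.6    5.54  -0.29] [0.     0.0019 1.3716]
```

View pics/w2.png

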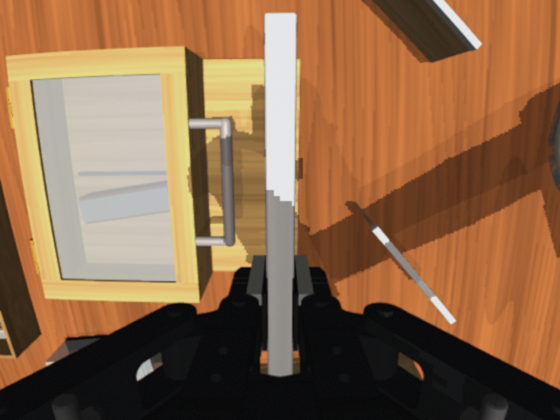

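The board is held and clear of the posts. Next I carry it to the pocket.

play_rows([
  [-29.6,5.5,-0.3,0,0,-1.77,-1],
  [-29.6,5.5,-0.3,0,0,-1.77,-1],
  [-29.6,5.5,-0.3,0,0,-1.77,-1],
  [-29.6,5.5,-0.3,0,0,-1.77,-1],
  [-29.6,5.5,-0.3,0,0,-1.77,-1],
  [-29.6,5.5,-0.3,0,0,-1.77,-1],
  [-29.6,5.5,-0.3,0,0,-1.77,-1],
  [-29.6,5.5,-0.3,0,0,-1.77,-1],
  [-29.6,5.5,-0.3,0,0,-1.77,-1],
  [-29.6,5.5,-0.3,0,0,-1.77,-1],
  [-29.6,5.5,-0.3,0,0,-1.77,-1],
  [-29.6,5.5,-0.3,0,0,-1.77,-1],
  [-29.6,5.5,-0.3,0,0,-1.77,-1],
  [-29.6,5.5,-0.3,0,0,-1.77,-1],
  [-29.6,5.5,-0.3,0,0,-1.77,-1],
  [-29.6,5.5,-0.3,0,0,-1.77,-1],
])

```text
clock: 5.7
position: [0.4123, 0.3227, 0.309]
tcp_rot: [[0.99, 0.144, -0.001], [0.144, -0.99, -0.0], [-0.001, 0.0, -1.0]]
wrist_force: [-0.4, 1.0, -2.1]
gripper_width: 0.0091
gripper_force: 58.8
```

```bash
python3 -c "
from h import *
st(); snap('wrist','w3.png'); row((.412,.323,.143),Rt(8.3))
c=cal('wrist')
R=Ro.from_euler('z',8.3,degrees=True).as_matrix()
print(proj('wrist',[R@np.array(p)+[.412,.323,0] for p in [(-.13,-.031,.09),(.13,-.031,.09),(.13,.031,.09),(-.13,.031,.09)]],c).round())"
```

```text
5.7 [0.4123 0.3227 0.309 ] yaw 8.25 F [-0.4  1.  -2.1] [ 0.03  0.01 -0.03] w 0.0091 58.8 [ 56.  10.  -7.  -0. -73.  42.]
[-0.03 -0.03 16.61] [ 0.0001  0.0003 -0.0006]
[[308. 302.]
 [313.  45.]
 [245.  45.]
 [251. 302.]]
```

View pics/w3.png

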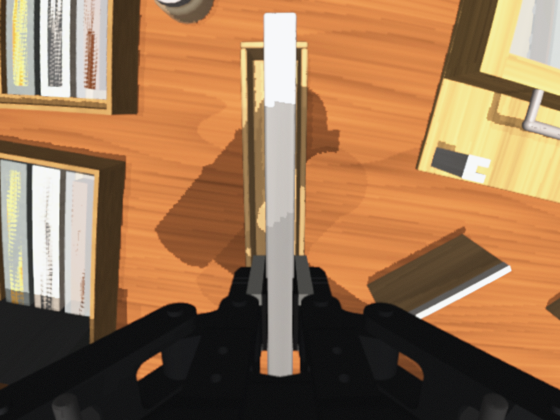

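The pocket's long rims are at x≈243 and x≈306, about 4 mm to the +y side of the prediction. I shift by that and lower the board.

play_rows([
  [0,-0.45,0,0,0,0,-1],
  [0,-0.45,4,0,0,0,-1],
  [0,-0.45,8,0,0,0,-1],
  [0,-0.45,11,0,0,0,-1],
  [0,-0.45,13.5,0,0,0,-1],
  [0,-0.45,15,0,0,0,-1],
  [0,-0.45,16,0,0,0,-1],
  [0,-0.45,16.5,0,0,0,-1],
  [0,-0.45,16.5,0,0,0,-1],
])

```text
clock: 6.65
position: [0.4118, 0.3274, 0.1442]
tcp_rot: [[0.989, 0.145, -0.0], [0.145, -0.989, -0.0], [-0.0, 0.0, -1.0]]
wrist_force: [-0.2, 0.2, -2.6]
gripper_width: 0.0087
gripper_force: 58.8
```

play_rows([
  [0,0,0.15,0,0,0,-1],
  [0,0,0.3,0,0,0,-1],
  [0,0,0.3,0,0,0,-1],
])

```text
clock: 6.95
position: [0.4119, 0.3274, 0.1417]
tcp_rot: [[0.989, 0.145, 0.0], [0.145, -0.989, 0.001], [0.001, -0.001, -1.0]]
wrist_force: [-1.3, -1.1, -2.0]
gripper_width: 0.0086
gripper_force: 58.8
```

play_rows([
  [0,0,0.1,0,0,0,-1],
  [0,0,0.15,0,0,0,-1],
  [0,0,0.15,0,0,0,-0.7],
  [0,0,0.15,0,0,0,-0.5],
  [0,0,0.15,0,0,0,-0.3],
  [0,0,0.15,0,0,0,-0.1],
  [0,0,0.15,0,0,0,0.1],
  [0,0,0.15,0,0,0,0.3],
  [0,0,0.15,0,0,0,0.5],
  [0,0,0.15,0,0,0,0.7],
  [0,0,0.15,0,0,0,1],
  [0,0,0.15,0,0,0,1],
  [0,0,-3,0,0,0,1],
  [0,0,-8,0,0,0,1],
  [0,0,-13,0,0,0,1],
  [0,0,-16,0,0,0,1],
  [0,0,-16,0,0,0,1],
  [0,0,-16,0,0,0,1],
])

```text
clock: 8.75
position: [0.4115, 0.3273, 0.3016]
tcp_rot: [[0.99, 0.145, 0.0], [0.145, -0.99, 0.001], [0.0, -0.001, -1.0]]
wrist_force: [0.2, 0.2, -0.5]
gripper_width: 0.0852
gripper_force: 0.0
```

```bash
python3 -c "
from h import *
st(); snap('wrist','w4.png'); row((.505,.020,.20),Rt(-93))"
```

```text
8.75 [0.4115 0.3273 0.3016] yaw 8.31 F [ 0.2  0.2 -0.5] [-0.04  0.    0.02] w 0.0852 0.0 [ 56.  10.  -8.  -0. -72.  42.]
[ 4.86 31.71 10.05] [1.9000e-03 6.0000e-04 1.7681e+00]
```

View pics/w4.png

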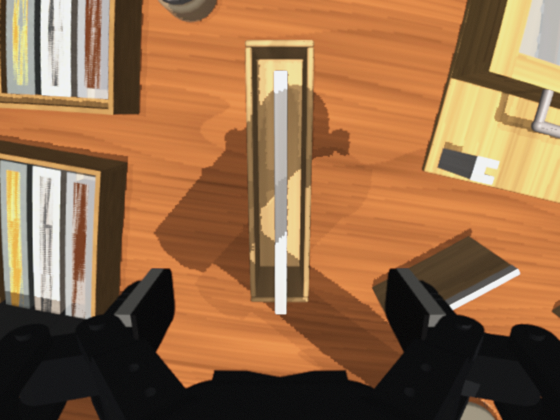

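The board stands upright and free in the pocket. Now the pull bar, with a closer look from above on the way.

play_rows([
  [4.8,31.7,0,0,0,1.768,1],
  [4.8,31.7,0,0,0,1.768,1],
  [4.8,31.7,0,0,0,1.768,1],
  [4.8,31.7,0,0,0,1.768,1],
  [4.8,31.7,0,0,0,1.768,1],
  [4.8,31.7,0,0,0,1.768,1],
  [4.8,31.7,0,0,0,1.768,1],
  [4.8,31.7,0,0,0,1.768,1],
  [4.8,31.7,2,0,0,1.768,1],
  [4.8,31.7,4,0,0,1.768,0],
  [4.8,31.7,8,0,0,1.768,-0.3],
  [4.8,31.7,12,0,0,1.768,-0.3],
  [4.8,31.7,13,0,0,1.768,-0.3],
  [4.8,31.7,14,0,0,1.768,-0.3],
  [4.8,31.7,14,0,0,1.768,-0.3],
])

```text
clock: 10.3
position: [0.5051, 0.0205, 0.1608]
tcp_rot: [[-0.05, -0.999, -0.001], [-0.999, 0.05, -0.001], [0.001, 0.001, -1.0]]
wrist_force: [0.4, -0.5, -0.0]
gripper_width: 0.03
gripper_force: 0.0
```

```bash
python3 -c "
from h import *
st(); snap('wrist','w5.png')"
```

```text
10.3 [0.5051 0.0205 0.1608] yaw -92.87 F [ 0.4 -0.5 -0. ] [ 0.06  0.02 -0.  ] w 0.03 0.0 [ 21.  15. -23.   0. -52. -24.]
```

View pics/w5.png

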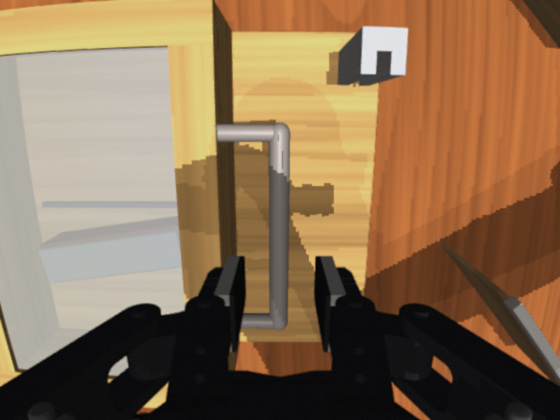

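The bar runs from (281,132) to (278,321), centred between the fingers.

```bash
python3 - <<'E'
from h import *
B=onz('wrist',[(281,132),(278.5,321)],.086);print(B.round(4),B.mean(0).round(4),np.linalg.norm(B[0]-B[1]))
E=onz('wrist',[(217,140),(236,320)],.092);print(E.round(4))
row((*B.mean(0)[:2],.078),Rt(-93))
E
```

```text
[[ 0.503  -0.0365  0.086 ]
 [ 0.5106  0.0844  0.086 ]] [0.5068 0.024  0.086 ] 0.12118563811973686
[[ 0.5385 -0.0344  0.092 ]
 [ 0.5374  0.0787  0.092 ]]
[-0.33 -0.07  8.39] [-0.0009 -0.0001  0.0021]
```

play_rows([
  [-0.3,0,3,0,0,0,-0.36],
  [-0.3,0,5,0,0,0,-0.36],
  [-0.3,0,6,0,0,0,-0.36],
  [-0.3,0,6.8,0,0,0,-0.36],
  [-0.3,0,7.4,0,0,0,-0.36],
  [-0.3,0,7.4,0,0,0,-0.36],
])

```text
clock: 10.95
position: [0.5055, 0.0236, 0.0874]
tcp_rot: [[-0.052, -0.999, 0.0], [-0.999, 0.052, 0.0], [-0.0, -0.0, -1.0]]
wrist_force: [0.5, -0.0, 0.9]
gripper_width: 0.0276
gripper_force: 0.0
```

No contact on the way down. I go the rest of the way and close.

play_rows([
  [0,0,0.5,0,0,0,-0.36],
  [0,0,0.9,0,0,0,-0.36],
  [0,0,0.9,0,0,0,-0.5],
  [0,0,0.9,0,0,0,-0.6],
  [0,0,0.9,0,0,0,-0.7],
  [0,0,0.9,0,0,0,-1],
  [0,0,0.9,0,0,0,-1],
  [0,0,0.9,0,0,0,-1],
])

```text
clock: 11.75
position: [0.5059, 0.0236, 0.0787]
tcp_rot: [[-0.052, -0.999, 0.001], [-0.999, 0.052, 0.0], [-0.0, -0.001, -1.0]]
wrist_force: [1.2, -0.7, 1.5]
gripper_width: 0.01
gripper_force: 58.4
```

```bash
python3 - <<'E'
from h import *
st()
s=r.sense();A=s['tcp_rot'];u=np.array([np.cos(np.radians(-3)),np.sin(np.radians(-3)),0])
# two variants: tool stays down; lid angle in steps
for a in range(5,61,5):
    t=np.radians(a); d=u*.215*(1-np.cos(t))+np.array([0,0,.215*np.sin(t)])
    print(a,(A.T@d*100).round(2))
E
```

```text
11.75 [0.5059 0.0236 0.0787] yaw -92.97 F [ 1.2 -0.7  1.5] [-0.33 -0.45 -0.05] w 0.01 58.4 [ 21.  21. -28.   0. -40. -24.]
5 [-0.   -0.08 -1.87]
10 [-0.   -0.33 -3.73]
15 [-0.   -0.74 -5.56]
20 [-0.   -1.31 -7.35]
25 [-0.   -2.03 -9.08]
30 [ -0.    -2.89 -10.75]
35 [ -0.    -3.9  -12.33]
40 [ -0.    -5.05 -13.81]
45 [ -0.    -6.32 -15.19]
50 [ -0.    -7.7  -16.46]
55 [ -0.    -9.19 -17.6 ]
60 [ -0.   -10.77 -18.61]
```

play_rows([
  [0,-0.02,-0.9,0,0,0,-1],
  [0,-0.08,-1.87,0,0,0,-1],
  [0,-0.19,-2.8,0,0,0,-1],
  [0,-0.33,-3.73,0,0,0,-1],
  [0,-0.52,-4.65,0,0,0,-1],
  [0,-0.74,-5.56,0,0,0,-1],
  [0,-1.0,-6.46,0,0,0,-1],
  [0,-1.31,-7.35,0,0,0,-1],
  [0,-1.65,-8.22,0,0,0,-1],
  [0,-2.03,-9.08,0,0,0,-1],
  [0,-2.45,-9.92,0,0,0,-1],
  [0,-2.89,-10.75,0,0,0,-1],
  [0,-2.89,-10.75,0,0,0,-1],
])

```text
clock: 13.05
position: [0.5334, 0.022, 0.1868]
tcp_rot: [[-0.052, -0.999, -0.002], [-0.999, 0.052, -0.0], [0.0, 0.002, -1.0]]
wrist_force: [-3.6, 2.2, 0.4]
gripper_width: 0.0099
gripper_force: 58.7
```

```bash
python3 - <<'E'
from h import *
st()
s=r.sense();A=s['tcp_rot'];u=np.array([np.cos(np.radians(-3)),np.sin(np.radians(-3)),0])
P0=np.array([.5059,.0236,.0787])
for a in list(np.arange(32.5,61,2.5)):
    t=np.radians(a); d=P0+u*.215*(1-np.cos(t))+np.array([0,0,.215*np.sin(t)])-s['position']
    print(a,(A.T@d*100).round(2))
E
```

```text
13.05 [0.5334 0.022  0.1868] yaw -93.0 F [-3.6  2.2  0.4] [ 0.6   1.5  -0.02] w 0.0099 58.7 [ 20.  16. -17.  -0. -57. -23.]
32.5 [-0.02 -0.61 -0.74]
35.0 [-0.02 -1.13 -1.52]
37.5 [-0.02 -1.68 -2.28]
40.0 [-0.02 -2.27 -3.01]
42.5 [-0.02 -2.88 -3.72]
45.0 [-0.02 -3.53 -4.4 ]
47.5 [-0.02 -4.21 -5.05]
50.0 [-0.02 -4.91 -5.67]
52.5 [-0.01 -5.64 -6.25]
55.0 [-0.01 -6.4  -6.81]
57.5 [-0.01 -7.18 -7.33]
60.0 [-0.01 -7.98 -7.82]
```

play_rows([
  [0,-0.49,-0.8,0,0,0,-1],
  [0,-1.01,-1.58,0,0,0,-1],
  [0,-1.57,-2.34,0,0,0,-1],
  [0,-2.16,-3.06,0,0,0,-1],
  [0,-2.78,-3.77,0,0,0,-1],
  [0,-3.43,-4.44,0,0,0,-1],
  [0,-4.11,-5.09,0,0,0,-1],
  [0,-4.81,-5.71,0,0,0,-1],
  [0,-5.54,-6.3,0,0,0,-1],
  [0,-6.3,-6.85,0,0,0,-1],
  [0,-7.08,-7.37,0,0,0,-1],
  [0,-7.88,-7.86,0,0,0,-1],
  [0,-7.88,-7.86,0,0,0,-1],
  [0,-7.88,-7.86,0,0,0,-1],
  [0,-7.88,-7.86,0,0,0,-1],
])

```text
clock: 14.55
position: [0.6109, 0.0177, 0.2688]
tcp_rot: [[-0.051, -0.999, -0.002], [-0.999, 0.051, -0.001], [0.001, 0.002, -1.0]]
wrist_force: [-11.9, 3.7, 14.5]
gripper_width: 0.0096
gripper_force: 59.2
```

```bash
python3 - <<'E'
from h import *
st()
s=r.sense();u=np.array([np.cos(np.radians(-3)),np.sin(np.radians(-3)),0])
d=s['position']-np.array([.5059,.0236,.0787]); print(np.degrees(np.arctan2(d[2],.215-d@u)),np.hypot(d[2],.215-d@u))
a=snap('scene','s6.png');b=snap('wrist','w6.png')
cv2.imwrite('pics/e.png',cv2.cvtColor(np.hstack([cv2.resize(a[150:360,180:460],(400,300)),cv2.resize(b,(400,300))]),cv2.COLOR_RGB2BGR))
E
```

```text
14.55 [0.6109 0.0177 0.2688] yaw -92.92 F [-11.9   3.7  14.5] [ 1.22  3.84 -0.06] w 0.0096 59.2 [ 17.  20.   1.   0. -71. -20.]
59.98771190662289 0.21957256095650818
```

View pics/e.png

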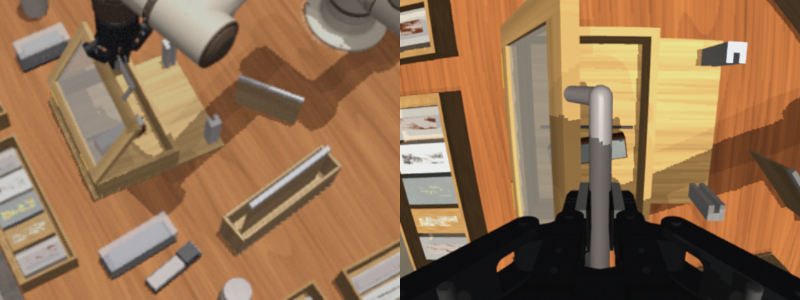

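At 60°, the left panel shows the board still in the pocket and the lid raised, and the right panel shows the bar in the fingers. The lid pushes the tool outward with about 19 N, so I ease that off along the radius.

play_rows([
  [0,0.15,-0.26,0,0,0,-1],
  [0,0.15,-0.26,0,0,0,-1],
  [0,0.15,-0.26,0,0,0,-1],
  [0,0.15,-0.26,0,0,0,-1],
])

```text
clock: 15.05
position: [0.6101, 0.0177, 0.2685]
tcp_rot: [[-0.052, -0.999, -0.002], [-0.999, 0.052, -0.001], [0.001, 0.002, -1.0]]
wrist_force: [-7.2, 2.2, 6.5]
gripper_width: 0.0097
gripper_force: 59.5
```

```bash
python3 - <<'E'
from h import *
st()
# lid angle from wrist image: bar upper-end corner & model
im=cv2.imread('pics/w6.png')
y=np.radians(-3);u=np.array([np.cos(y),np.sin(y),0]);v=np.array([-np.sin(y),np.cos(y),0]);
H=np.array([.5068,.0240,.086])+u*.215
c=cal('wrist');ws=[]
for a in (55,60,65):
    t=np.radians(a);e=-u*np.cos(t)+np.array([0,0,np.sin(t)]);n=u*np.sin(t)+np.array([0,0,np.cos(t)])
    P=[H+e*.215-v*.06,H+e*.18-v*.13+n*.006,H+e*.18-v*.13-n*.006,H-v*.13+e*0.03-n*.006]
    print(a,proj('wrist',P,c).round(0).tolist(),proj('scene',[H+e*.18+v*.13,H+e*.18-v*.13]).round(0).tolist())
a=snap('scene','s7.png');b=snap('wrist','w7.png')
cv2.imwrite('pics/f.png',cv2.cvtColor(np.hstack([cv2.resize(a[180:285,200:305],(400,400),interpolation=cv2.INTER_CUBIC),cv2.resize(b,(400,300))[:300].repeat(1,0) if 0 else np.vstack([cv2.resize(b,(400,300)),np.zeros((100,400,3),np.uint8)])]),cv2.COLOR_RGB2BGR))
E
```

```text
15.05 [0.6101 0.0177 0.2685] yaw -92.96 F [-7.2  2.2  6.5] [ 0.66  2.4  -0.02] w 0.0097 59.5 [ 17.  20.   1.   0. -71. -20.]
55 [[313.0, 137.0], [250.0, -37.0], [274.0, -31.0], [163.0, 33.0]] [[281.0, 240.0], [242.0, 166.0]]
60 [[271.0, 138.0], [213.0, -45.0], [241.0, -39.0], [160.0, 32.0]] [[276.0, 241.0], [237.0, 165.0]]
65 [[219.0, 140.0], [173.0, -50.0], [204.0, -46.0], [157.0, 32.0]] [[271.0, 242.0], [233.0, 166.0]]
```

View pics/f.png

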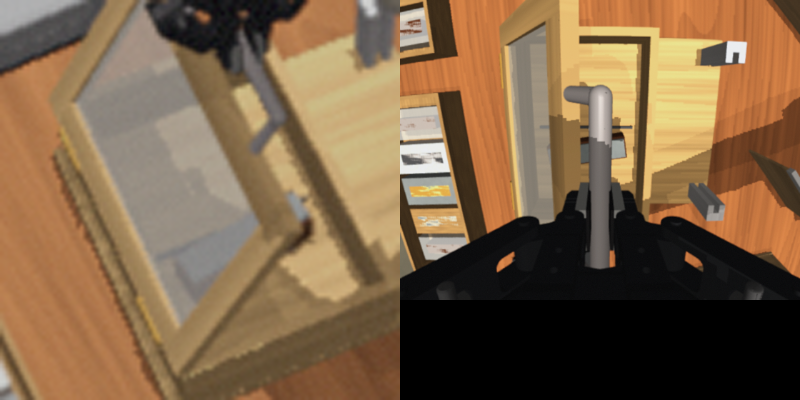

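The bar end at (280,130) in the wrist view and the lid corner at (279,239) in the scene view give about 58–59°, consistent with the arm. I settle briefly and hand in.

play_rows([
  [0,0,0,0,0,0,-1],
  [0,0,0,0,0,0,-1],
  [0,0,0,0,0,0,-1],
  [0,0,0,0,0,0,-1],
  [0,0,0,0,0,0,-1],
])

```text
clock: 15.65
position: [0.6101, 0.0177, 0.2685]
tcp_rot: [[-0.052, -0.999, -0.002], [-0.999, 0.052, -0.001], [0.001, 0.002, -1.0]]
wrist_force: [-6.9, 2.2, 6.1]
gripper_width: 0.0098
gripper_force: 59.5
```

```bash
python3 -c "
from h import *
st(); print(r.sense()['dq'].round(2)); print(r.sign_off())"
```

```text
15.65 [0.6101 0.0177 0.2685] yaw -92.96 F [-6.9  2.2  6.1] [ 0.64  2.49 -0.09] w 0.0098 59.5 [ 17.  20.   1.   0. -71. -20.]
[-0.03 -0.05  0.02  0.01  0.04  0.  ]
the job is handed in; nothing more can be done
None
```

The front board is standing in the pocket, let go, and the arm is holding the lid still by its pull bar at about 59°; I handed the job in at 15.65 s and got no verdict back.

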